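# Hang the culture-plate carrier on the transfer rail

## Task

Pick up the plate carrier by its blue grip, lift its hook over the raised front lip of the transfer rail and, still holding it, lower it between the two green guide blocks until the hook is fully down on the lip. Only then let go, leaving it hanging level and still. Leave the bottle, the tip box and the stack of plates where they stand.

Things in the scene. Friction and masses are not known exactly. Their poses are not given: they have to be found in the camera images.
- carrier: Loose metal hook carrier, 0.3 to 0.5 kg, standing on the table. Origin: centre of the tray's underside; z up, x to the hook side (within 0.6 rad of straight away from the robot). Tray 96 (x) by 138 (y) by 22 mm, a clear culture plate fixed in it. Back panel 60 mm wide, rear face at x = 50, to z = 105 mm. On it a bridge plate 60 mm wide, x = -31 to 67, z = 105 to 113 mm.
- carrier_grip (a point): Centre of the blue grip block on top of the bridge, at (8, 0, 135.5) mm in the carrier's frame, same axes. The block is 16 (x) by 46 (y) by 45 mm high, z = 113 to 158 mm; take it from above across x or y. The centre of mass lies within about 15 mm of the vertical through it.
- carrier_seat (a point): Top middle of the hook slot, on the bridge's underside, at (55, 0, 105) mm in the carrier's frame; it comes to rest on the rail's lip. The slot, open below, lies between the back panel (x = 50) and a tongue 60 mm wide that slants down and out to z = 79 mm, outermost x = 79: about 9 mm wide at the top, 25 mm at the mouth. The tongue reaches 26 mm below this point.
- rail: Fixed aluminium rail, 420 mm long along its y, on white posts. Origin: on the table under the middle of the lip; z up, x away from the robot. The lip is an upright wall 6 mm thick, rounded top edge at z = 170 mm, smooth front face down to z = 85. Behind it an open channel: floor z = 140, back wall x = 54 to 60, 160 mm high. The tray hangs on the robot's side, the tongue in the channel.
- station: Two green guide blocks fixed on the lip, 84 mm clear gap along y; each 22 (x) by 22 (y) mm, 20 mm above the lip to 14 mm below. Origin: on the lip's top edge (170 mm above the table), mid-thickness, midway between the blocks; axes as the rail's. Seated: carrier_seat on this origin, axes parallel; play of 3 mm in x and 12 mm in y and a lean of up to 5 degrees are normal.
- bottle: Bystander: amber bottle with orange cap, loose, 66 mm diameter, 150 mm high. Origin: centre of its underside.
- tip_box: Bystander: blue box with clear lid, loose, 85 by 122 by 67 mm. Origin: centre of its underside.
- plate_stack: Bystander: stack of three clear culture plates (one piece), loose, 85 by 127 by 54 mm, left of the rail. Origin: centre of its underside.

How it is judged:
By the outcome, as a careful person would: the job done as asked, in the order asked, and still so for the second after the job is handed in, with the robot touching nothing.
It also fails if it takes over 45 s, if anything falls off the work surface, if the arm or the gripper's body presses on something with over 40 N, if the wrist force passes 120 N, or if a joint passes its speed limit or range.

## Robot

A 6-joint arm with a two-finger parallel gripper is mounted at the origin on the work surface. World frame = base frame: x ahead of the robot, y to its left, z up, the work surface at z = 0. Lengths are in m, angles in rad, forces in N, time in s.
With the tool pointing down it reaches from about 0.2 to 0.875 m from the base axis. Payload 3.4 kg.
Tool frame: the origin (TCP) lies between the finger pads; the fingertips stand 14 mm ahead of it and the grasp point (between the pads) lies 5 mm behind it; z points along the fingers, y is the direction in which the jaws open and shut (so a half turn about z gives the same grasp; the last joint's range is limited). The gripper opens to 94 mm and grips with 3 to 60 N. Pads are 16 mm wide; open, the fingers measure 119 mm over their backs; the gripper's body (75 mm by 177 mm) begins 78 mm behind the grasp point.
Start: joints at [-1.284, 0.276, 1.505, -0, 1.361, -0.121], TCP at [0.228, -0.528, 0.219] pointing down, gripper open.
Joint ranges: [-2.89, 2.89], [-0.75, 2.08], [0.22, 2.7], [-1.18, 4.32], [0.11, 2.71], [-2.7, 2.7]. Speed limits (rad/s): [2.57, 2.57, 3.14, 3.14, 3.14, 3.14].

## Interface

Orientations are given as a 3x3 rotation matrix whose columns are the frame's x, y, z axes.
In Python, from plant import telemetry, imaging, workorder gives the robot as it stands. The module is installed in compiled form; this text tells all that it offers.
- The arm moves only by the shell command python3 -m inch 'ROWS'. ROWS is a JSON object of lists of equal length, an entry for each row: "grip": the opening, from 0 (shut) to 1 (fully open); "slide": the shift along the world's x, y, z in cm, a list of three; "angular": the turn, a rotation vector about the world's x, y, z in degrees, a list of three. In form: {"grip": [grip, ...], "slide": [[tx, ty, tz], ...], "angular": [[rx, ry, rz], ...]}. A call has 1 to 12 rows; each row is the pose to reach, as a shift and turn from the pose commanded when the call began; what a row does not reach only later rows make up. A row lasts 1/10 s, in which the tool goes at most 50 mm and 8.59 degrees, less where a joint would pass 70% of its speed; a pose out of reach is approached as far as the arm can. A call with a gripper value outside its range is refused whole. The fingers move at their own pace and stop on an object; the grip force is fixed at half the most. Time passes only in rows, so rows that repeat a pose let the fingers close. It gives the time, the measured TCP pose, the force and the opening at its end, in the units of the state.
- telemetry.get_obs(): the state, without advancing time (a new reading comes with each control period).
- imaging.read_camera(name): name is "side" or "top"; returns (picture, depth): 400x640x3 uint8, blue, green, red; 400x640 float32, m along the optical axis (not along the pixel's ray), 0 where there is no reading.
- imaging.calibration(name): a dict with "mtx" (3x3 intrinsics, pixels), "k1" (the pictures are not rectified: a ray, as slopes to the right and down, at radius r is drawn at 1 + k1 r^2 times it, then the intrinsics apply), "rvec" (rotation vector, rad) and "tvec" (3), from world to camera coordinates, as OpenCV has them. Camera axes: x right, y down, z forward; pixel columns grow to the right and rows downward; lengths in m; the calibration is good to about 2 mm. A picture is of the moment at which its call begins. calibration takes no time and is no camera call.
- workorder.finish_job(): hands the job in, once; it reports no verdict.
The state is a dict: "time_s": time; "qpos": joint angles; "qd": joint speeds; "joint_efforts": joint torques, N m; "ee_pos": TCP position; "orientation": TCP orientation; "force": force on the tool from outside, world axes, zero at the start; "torque": the same for the moment, N m; "finger_gap": opening from 0.0 (shut) to 1.0 (fully open).
Only numpy, scipy, OpenCV 4.12 (cv2) and the standard library are available. Lean on these libraries where they do the work, as an engineer would, in place of code of your own. Each camera call takes 0.05 s, during which the arm holds its last target. There are 200 camera calls.

## Working session

There is one attempt and no reset: what is moved stays moved. The work goes in short steps, Python scripts to look and compute and a shell command to move; the robot and the scene stay as the last step left them, time stands still between calls to the robot, and variables do not carry over. Pictures are saved under pics/ and viewed, about 8 in all and at most 12, crops included, and the job is handed in when it is done.

```bash
mkdir -p pics; cat > h.py <<'E'
import numpy as np, cv2
from plant import telemetry, imaging, workorder
def cam(n):
    c=imaging.calibration(n); p,d=imaging.read_camera(n); return c,p,d
def world(c,d_or_z,uv):
    K=np.array(c["mtx"]);R,_=cv2.Rodrigues(np.array(c["rvec"],float));t=np.array(c["tvec"],float).ravel()
    uv=np.atleast_2d(np.array(uv,float));z=np.asarray(d_or_z,float).reshape(-1,1)
    s=cv2.undistortPoints(uv.reshape(-1,1,2),K,np.array([c["k1"],0,0,0.])).reshape(-1,2)
    return (np.c_[s,np.ones(len(s))]*z-t)@R
def cloud(c,d):
    v,u=np.mgrid[0:400,0:640]; P=world(c,d.ravel(),np.c_[u.ravel(),v.ravel()]).reshape(400,640,3)
    P[d<=0]=np.nan; return P
E
python3 - <<'E'
from h import *
for n in("side","top"):
    c,p,d=cam(n); cv2.imwrite(f"pics/{n}0.png",p); np.savez(f"{n}0.npz",p=p,d=d)
    R,_=cv2.Rodrigues(np.array(c["rvec"],float)); print(n,np.round(-R.T@np.array(c["tvec"]).ravel(),3),np.round(R,2).tolist(),np.round(c["mtx"],0).tolist(),c["k1"])
o=telemetry.get_obs();print({k:np.round(v,3).tolist() for k,v in o.items()})
E
```

```text
side [0.102 0.717 0.85 ] [[-0.83, -0.55, 0.02], [-0.36, 0.52, -0.77], [0.42, -0.65, -0.64]] [[361.0, 0.0, 324.0], [0.0, 361.0, 200.0], [0.0, 0.0, 1.0]] -0.041761745733118597
top [0.46  0.011 1.532] [[-0.02, -1.0, -0.0], [-1.0, 0.02, -0.07], [0.07, -0.0, -1.0]] [[443.0, 0.0, 323.0], [0.0, 443.0, 198.0], [0.0, 0.0, 1.0]] -0.0073986776096608186
{'time_s': 0.1, 'qpos': [-1.284, 0.276, 1.506, -0.0, 1.361, -0.121], 'qd': [-0.001, 0.001, -0.003, 0.001, 0.0, 0.001], 'joint_efforts': [0.001, -40.545, -23.778, 0.07, 0.03, -0.0], 'ee_pos': [0.228, -0.527, 0.219], 'orientation': [[0.918, 0.397, -0.0], [0.397, -0.918, 0.002], [0.0, -0.002, -1.0]], 'force': [-0.067, 0.242, -0.411], 'torque': [0.004, 0.013, 0.029], 'finger_gap': 1.0}
```

View pics/side0.png

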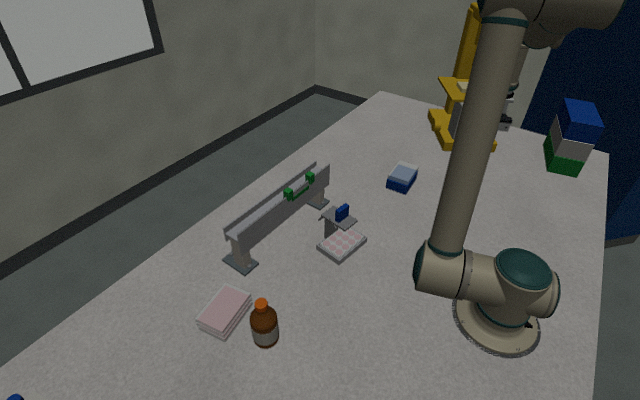

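View pics/top0.png

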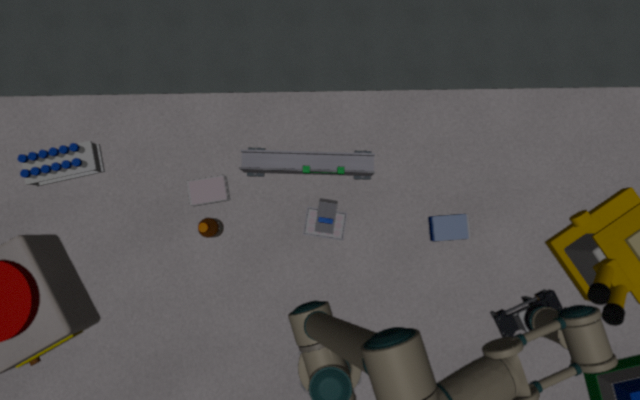

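The side view shows the grip at about (342,212) and the guide blocks at (290,192) and (310,178). In the top view the grip is at (326,220) and the blocks are at (306,169) and (340,170). I'll fit both from depth and colour.

```bash
cat > fit.py <<'E'
from h import *
def rep(n,p,d,boxes):
    c=imaging.calibration(n);P=cloud(c,d);hsv=cv2.cvtColor(p,cv2.COLOR_BGR2HSV)
    for name,(u0,u1,v0,v1),kind,(z0,z1) in boxes:
        m=np.zeros((400,640),bool);m[v0:v1,u0:u1]=1
        h,s,v=hsv[...,0],hsv[...,1],hsv[...,2]
        if kind=="b":m&=(h>100)&(h<130)&(s>150)
        if kind=="g":m&=(h>45)&(h<85)&(s>120)
        m&=(P[...,2]>z0)&(P[...,2]<z1)
        Q=P[m]
        if len(Q)<3: print(n,name,len(Q));continue
        r=cv2.minAreaRect((Q[:,:2]*1000).astype(np.float32))
        print(n,name,len(Q),"mean",np.round(Q.mean(0)*1000,1),"min",np.round(Q.min(0)*1000),"max",np.round(Q.max(0)*1000),"rect",np.round(r[0],1),np.round(r[1],1),round(r[2],1), "boxcorners",np.round(cv2.boxPoints(r)).tolist())
E
python3 - <<'E'
from fit import *
a=np.load("top0.npz");rep("top",a["p"],a["d"],[("grip",(310,342,205,235),"b",(.14,.18)),("bridge",(310,345,190,235),"",(.10,.125)),("tray",(295,355,195,250),"",(.012,.05)),
 ("gL",(298,316,160,180),"g",(.18,.21)),("gR",(332,350,160,180),"g",(.18,.21)),("lip",(235,380,140,185),"",(.163,.178)),("bwall",(235,380,140,185),"",(.155,.163)),("bottle",(190,230,210,245),"",(.02,.2)),("stack",(180,235,165,210),"",(.03,.1)),("tip",(420,475,205,250),"",(.03,.1))])
a=np.load("side0.npz");rep("side",a["p"],a["d"],[("grip",(325,360,195,225),"b",(.12,.18)),("griptop",(325,360,195,225),"b",(.152,.165)),("gL",(280,298,180,203),"g",(.15,.21)),("gR",(300,320,165,188),"g",(.15,.21)),("tray",(310,375,220,268),"",(.015,.05))])
for n,(x0,x1,y0,y1) in(("top",(230,390,130,260)),("side",(215,375,155,275))):
    cv2.imwrite(f"pics/{n}0c.png",cv2.resize(np.load(n+"0.npz")["p"][y0:y1,x0:x1],None,fx=5,fy=4.6 if n=="top" else 5,interpolation=cv2.INTER_CUBIC))
E
```

```text
top grip 53 mean [492.5   5.  159.1] min [486. -16. 152.] max [499.  24. 166.] rect [492.3   4.2] [40.3 12.5] 88.5 boxcorners [[486.0, -16.0], [498.0, -16.0], [499.0, 24.0], [487.0, 24.0]]
top bridge 503 mean [504.4   2.7 113.7] min [452. -34. 101.] max [555.  38. 123.] rect [503.8   2.8] [ 59.9 100.5] 80.3 boxcorners [[449.0, -18.0], [548.0, -35.0], [558.0, 24.0], [459.0, 41.0]]
top tray 666 mean [479.7   6.7  26.9] min [427. -67.  12.] max [541.  81.  39.] rect [484.8   5.8] [137.9  96.2] 80.4 boxcorners [[426.0, -54.0], [521.0, -70.0], [544.0, 66.0], [449.0, 82.0]]
top gL 48 mean [647.6  61.5 190.8] min [638.  52. 185.] max [657.  71. 197.] rect [647.6  61.2] [18.6 18.6] 88.7 boxcorners [[638.0, 52.0], [657.0, 52.0], [657.0, 70.0], [638.0, 71.0]]
top gR 45 mean [642.8 -43.2 189.8] min [633. -52. 182.] max [653. -33. 197.] rect [643.5 -42.6] [18.4 19.4] 86.2 boxcorners [[633.0, -51.0], [653.0, -52.0], [654.0, -34.0], [634.0, -33.0]]
top lip 342 mean [659.2  64.8 169.2] min [ 633. -149.  163.] max [714. 266. 178.] rect [672.6  58. ] [416.   71.3] 87.5 boxcorners [[628.0, -148.0], [6
[... 1093 characters left out ...]
] max [500.  32. 159.] rect [490.    9.5] [43.4 16.6] 79.0 boxcorners [[478.0, -10.0], [494.0, -13.0], [502.0, 29.0], [486.0, 32.0]]
side gL 92 mean [641.6  67.8 178.6] min [633.  33. 150.] max [656.  78. 191.] rect [645.4  55.7] [21.9 44.9] 6.7 boxcorners [[632.0, 77.0], [637.0, 32.0], [659.0, 35.0], [654.0, 79.0]]
side gR 81 mean [637.9 -36.2 178.6] min [629. -51. 151.] max [652. -17. 191.] rect [641.5 -33.8] [31.9 22.7] 83.0 boxcorners [[628.0, -48.0], [651.0, -51.0], [655.0, -19.0], [632.0, -17.0]]
side tray 997 mean [480.2  19.8  25.1] min [424. -60.  15.] max [540.  84.  48.] rect [482.2   9. ] [142.6 100.5] 79.9 boxcorners [[420.0, -52.0], [519.0, -70.0], [544.0, 70.0], [445.0, 88.0]]
```

View pics/top0c.png

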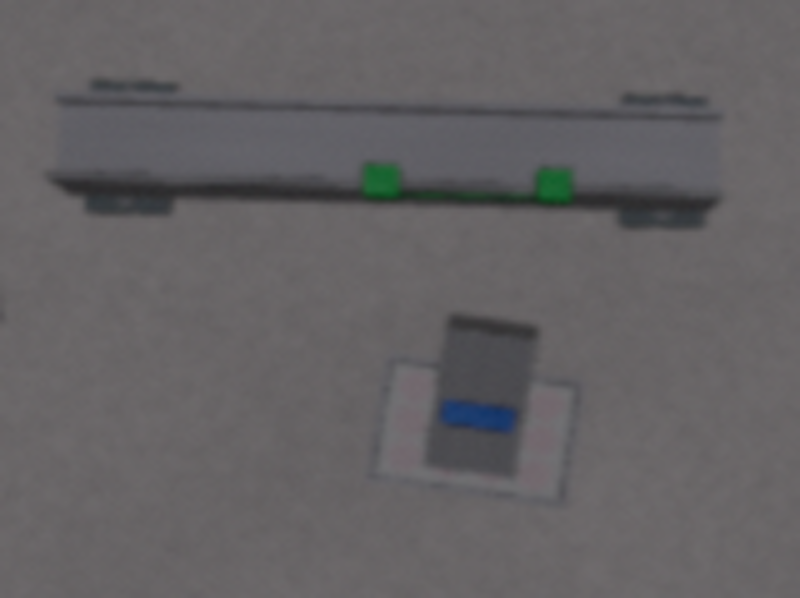

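Top crop: carrier tray centred at about (478,430) and turned about -9.7°; blocks at (381,181) and (553,185), with the rail turned about -2.4°. The grip centre is near (491, 6.5) mm, and I'll grasp it across its x. First I move above it.

```bash
python3 -m inch '{"grip":[0.5,0.5,0.5,0.5,0.5,0.5,0.5,0.5,0.5,0.5,0.5,0.5],"slide":[[2,4,1],[4.4,8.9,2],[6.6,13.4,2],[8.8,17.8,2],[11,22.3,2],[13.2,26.7,2],[15.4,31.2,2],[17.6,35.6,2],[19.8,40,2],[22,44.5,2],[24.2,49,2],[26.3,53.4,2]],"angular":[[0,0,4],[0,0,9],[0,0,14],[0,0,20],[0,0,26],[0,0,32],[0,0,38],[0,0,44],[0,0,48],[0,0,52],[0,0,55],[0,0,57]]}'
python3 -m inch '{"grip":[0.5,0.5],"slide":[[0,0,0],[0,0,0]],"angular":[[0,0,0],[0,0,0]]}'
python3 - <<'E'
from fit import *
o=telemetry.get_obs();print(o["ee_pos"],np.round(o["orientation"],3).tolist(),o["force"],o["finger_gap"])
c,p,d=cam("side");np.savez("side1.npz",p=p,d=d)
cv2.imwrite("pics/side1c.png",cv2.resize(p[140:290,230:430],None,fx=4,fy=4,interpolation=cv2.INTER_CUBIC))
E
```

```text
time_s: 1.3
ee_pos: [0.4908, 0.0069, 0.2393]
orientation: [[0.165, 0.986, -0.0], [0.986, -0.165, -0.0], [-0.0, 0.0, -1.0]]
force: [-0.3, -0.4, -0.8]
finger_gap: 0.503
time_s: 1.5
ee_pos: [0.4902, 0.0058, 0.2389]
orientation: [[0.164, 0.986, -0.002], [0.986, -0.164, -0.001], [-0.001, -0.001, -1.0]]
force: [0.4, -0.8, 0.1]
finger_gap: 0.501
[0.49019314 0.00581627 0.23889551] [[0.164, 0.986, -0.002], [0.986, -0.164, -0.001], [-0.001, -0.001, -1.0]] [ 0.43633869 -0.81117609  0.05073401] 0.5005624041169501
```

View pics/side1c.png

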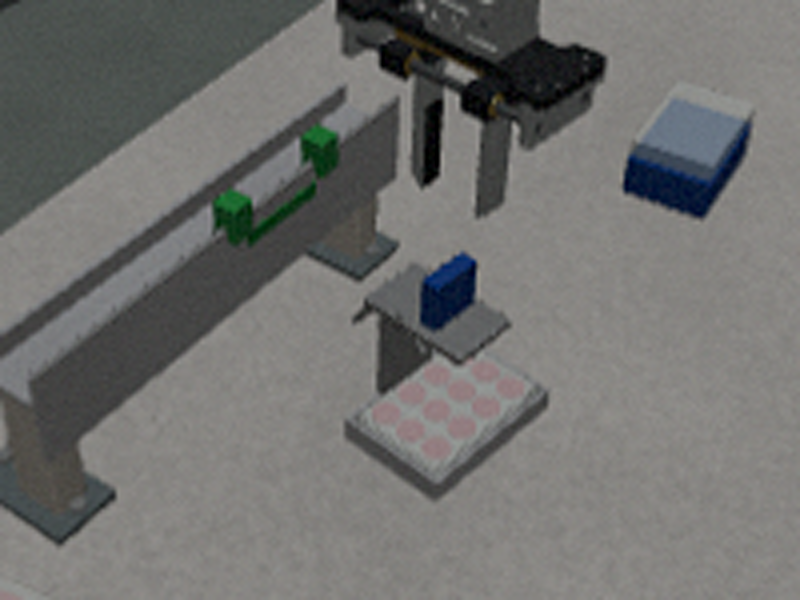

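The fingers at crop (427,185) and (490,215) straddle the blue grip at (448,290). I descend and close.

```bash
python3 -m inch '{"grip":[0.5,0.5,0.5,0.5,0.5,0.5,0,0,0,0,0,0],"slide":[[0,0,-2],[0,0,-5],[0,0,-8],[0,0,-9.5],[0,0,-10.4],[0,0,-10.4],[0,0,-10.4],[0,0,-10.4],[0,0,-10.4],[0,0,-10.4],[0,0,-10.4],[0,0,-10.4]],"angular":[[0,0,0],[0,0,0],[0,0,0],[0,0,0],[0,0,0],[0,0,0],[0,0,0],[0,0,0],[0,0,0],[0,0,0],[0,0,0],[0,0,0]]}'
```

```text
time_s: 2.75
ee_pos: [0.4907, 0.0049, 0.136]
orientation: [[0.167, 0.986, 0.001], [0.986, -0.167, -0.0], [-0.0, 0.001, -1.0]]
force: [-0.6, 0.1, 3.0]
finger_gap: 0.169
```

Gripped at 15.9 mm. I lift 13 cm and turn +7.3°.

```bash
python3 -m inch '{"grip":[0,0,0,0,0,0,0,0,0,0,0,0],"slide":[[0,0,0.5],[0,0,1.5],[0,0,3],[0,0,4.8],[0,0,6.6],[0,0,8.4],[0,0,10.2],[0,0,11.8],[0,0,12.7],[0,0,13],[0,0,13],[0,0,13]],"angular":[[0,0,0],[0,0,0],[0,0,0],[0,0,1],[0,0,2],[0,0,3],[0,0,4.5],[0,0,6],[0,0,7],[0,0,7.3],[0,0,7.3],[0,0,7.3]]}'
python3 - <<'E'
from fit import *
o=telemetry.get_obs();print(o["ee_pos"],o["force"],o["torque"])
c,p,d=cam("top");np.savez("top2.npz",p=p,d=d)
cv2.imwrite("pics/top2c.png",cv2.resize(p[130:260,250:410],None,fx=5,fy=4.6,interpolation=cv2.INTER_CUBIC))
rep("top",p,d,[("tray",(280,370,180,270),"",(.13,.17)),("bridge",(290,360,160,260),"",(.23,.252)),("gL",(298,316,160,180),"g",(.18,.21)),("gR",(332,350,160,180),"g",(.18,.21))])
c,p,d=cam("side");np.savez("side2.npz",p=p,d=d)
cv2.imwrite("pics/side2c.png",cv2.resize(p[120:270,230:430],None,fx=4,fy=4,interpolation=cv2.INTER_CUBIC))
rep("side",p,d,[("tray",(310,385,160,258),"",(.13,.17)),("bridge",(310,385,130,258),"",(.23,.25)),("gL",(280,298,180,203),"g",(.15,.21)),("gR",(300,320,165,188),"g",(.15,.21))])
E
```

```text
time_s: 3.95
ee_pos: [0.4899, 0.005, 0.2647]
orientation: [[0.041, 0.999, -0.002], [0.999, -0.041, 0.0], [0.0, -0.002, -1.0]]
force: [0.7, -0.4, -3.2]
finger_gap: 0.168
[0.48986725 0.00495425 0.26465072] [ 0.65574257 -0.39905219 -3.18114427] [-0.04126572 -0.0295669   0.01364948]
top tray 68 mean [443.9  26.9 154.7] min [436. -52. 133.] max [456.  65. 167.] rect [440.4   7.4] [118.1  17.9] 82.9 boxcorners [[424.0, -50.0], [442.0, -52.0], [457.0, 65.0], [439.0, 67.0]]
top bridge 0
top gL 48 mean [647.6  61.5 190.4] min [638.  52. 184.] max [657.  71. 196.] rect [647.9  61.3] [18.6 19. ] 89.4 boxcorners [[638.0, 52.0], [657.0, 52.0], [657.0, 71.0], [639.0, 71.0]]
top gR 45 mean [642.6 -43.1 191.1] min [633. -52. 183.] max [652. -33. 198.] rect [642.7 -42.4] [18.3 19.6] 87.7 boxcorners [[633.0, -51.0], [652.0, -52.0], [653.0, -34.0], [633.0, -33.0]]
side tray 1563 mean [508.2  -0.9 150.7] min [ 431. -151.  130.] max [698.  81. 170.] rect [568.3 -30.2] [164.1 330.7] 66.9 boxcorners [[384.0, -41.0], [688.0, -171.0], [753.0, -20.0], [448.0, 110.0]]
side bridge 429 mean [495.1  16.4 239.4] min [449. -24. 230.] max [550.  40. 250.] rect [499.3   8.2] [62.3 98.9] 87.8 boxcorners [[449.0, -21.0], [548.0, -25.0], [550.0, 37.0], [451.0, 41.0]]
side gL 96 mean [641.9  67.2 178. ] min [634.  27. 150.] max [656.  78. 191.] rect [645.3  52.3] [22.5 50.3] 2.1 boxcorners [[633.0, 77.0], [635.0, 27.0], [657.0, 28.0], [656.0, 78.0]]
side gR 81 mean [638.  -36.3 178.5] min [630. -51. 151.] max [652. -17. 191.] rect [640.9 -33.7] [33.  22.9] 86.2 boxcorners [[628.0, -49.0], [651.0, -51.0], [653.0, -18.0], [631.0, -16.0]]
```

View pics/side2c.png

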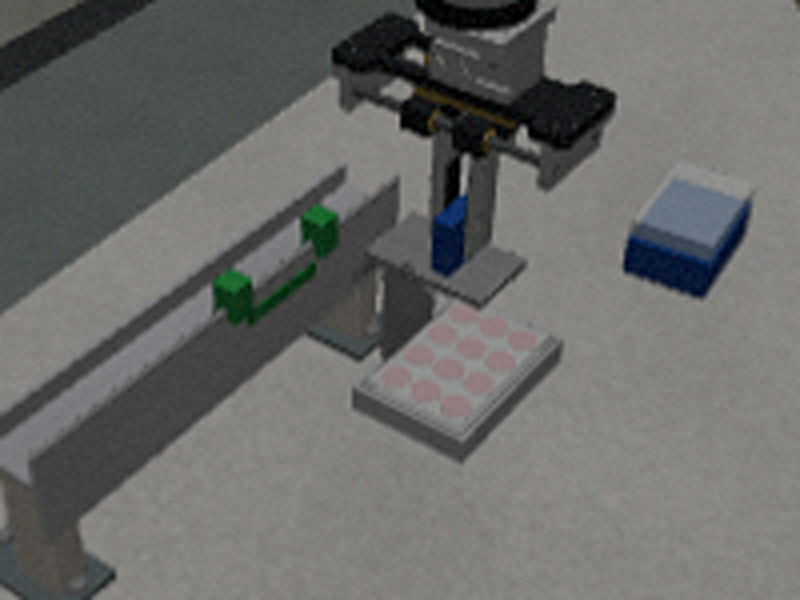

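The carrier hangs from the grip at about (455,235), apparently level, with its bridge edge at (370,250) in front of the rail. In the side camera's frame the seat needs about (106.4, 6.7) mm to the station. I'll move to about 5 mm short while high, then check.

```bash
python3 -m inch '{"grip":[0,0,0,0,0,0,0,0,0,0],"slide":[[0.5,0,0],[1.5,0.1,0],[3,0.2,0],[4.5,0.3,0],[6,0.4,0],[7.5,0.5,0],[9,0.6,0],[9.8,0.7,0],[10.1,0.7,0],[10.1,0.7,0]],"angular":[[0,0,0],[0,0,0],[0,0,0],[0,0,0],[0,0,0],[0,0,0],[0,0,0],[0,0,0],[0,0,0],[0,0,0]]}'
cat > chk.py <<'E'
from fit import *
import sys
tag=sys.argv[1]
o=telemetry.get_obs();print(np.round(o["ee_pos"],4),np.round(o["force"],1),np.round(o["torque"],2),o["time_s"])
tz=o["ee_pos"][2]-.136; tx=o["ee_pos"][0]; ty=o["ee_pos"][1]
c,p,d=cam("side");cv2.imwrite(f"pics/side{tag}c.png",cv2.resize(p[120:270,230:430],None,fx=4,fy=4,interpolation=cv2.INTER_CUBIC))
P=cloud(c,d);g=cv2.cvtColor(p,cv2.COLOR_BGR2HSV)
green=(g[...,0]>45)&(g[...,0]<85)&(g[...,1]>120);blue=(g[...,0]>100)&(g[...,0]<130)&(g[...,1]>150)
def box(n,x,y,z,plane):
    m=(P[...,0]>tx+x[0])&(P[...,0]<tx+x[1])&(P[...,1]>ty+y[0])&(P[...,1]<ty+y[1])&(P[...,2]>tz+z[0])&(P[...,2]<tz+z[1])&~green&~blue
    Q=P[m]*1000
    r=cv2.minAreaRect(Q[:,:2].astype(np.float32))
    A=np.c_[Q[:,:2]-Q[:,:2].mean(0),np.ones(len(Q))];s=np.linalg.lstsq(A,Q[:,2],rcond=None)[0]
    print(n,len(Q),np.round(r[0],1),np.round(r[1],1),round(r[2],1),"min",np.round(Q.min(0)),"max",np.round(Q.max(0)),"slope deg",np.round(np.degrees(s[:2]),1),"z",round(s[2],1))
box("bridge",(-.05,.075),(-.045,.045),(.106,.121),1)
box("tray",(-.07,.05),(-.085,.09),(.018,.035),1)
Q=P[green&(P[...,2]>.14)&(P[...,2]<.21)&(P[...,1]>0)]*1000;print("green L min",Q.min(0).round(),"max",Q.max(0).round())
E
python3 chk.py 3
```

```text
time_s: 5.05
ee_pos: [0.5918, 0.0119, 0.265]
orientation: [[0.041, 0.999, -0.001], [0.999, -0.041, -0.0], [-0.0, -0.001, -1.0]]
force: [0.5, 0.0, -3.4]
finger_gap: 0.17
[0.5918 0.0119 0.265 ] [ 0.5  0.  -3.4] [-0.04 -0.02  0.08] 5.05
bridge 342 [600.7  15.1] [62.7 99.8] 88.1 min [550. -17. 235.] max [651.  48. 247.] slope deg [ 0.  -0.4] z 240.2
tray 959 [585.   15.6] [141.4 102.7] 86.7 min [532. -57. 147.] max [640.  86. 164.] slope deg [ 1.8 -0.8] z 154.1
green L min [-58.  18. 140.] max [698. 246. 210.]
```

View pics/side3c.png

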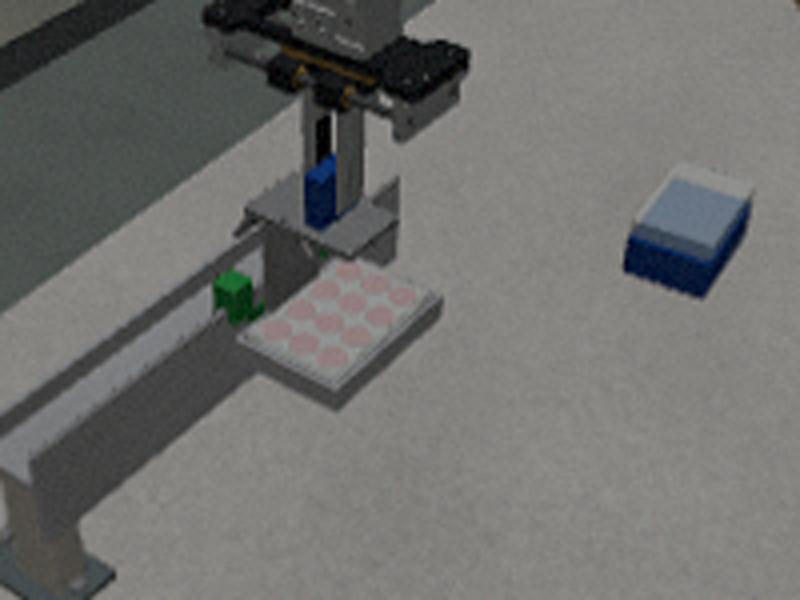

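Level, and the tongue at (245,225) is over the channel. Estimated remaining offset to the station is (+5, 0) mm. I lower to about 10 mm above seated and check again.

```bash
python3 -m inch '{"grip":[0,0,0,0,0,0,0,0,0,0,0],"slide":[[0,0,-0.4],[0,0,-1],[0,0,-1.6],[0,0,-2.2],[0,0,-2.8],[0,0,-3.4],[0,0,-4],[0,0,-4.5],[0,0,-4.9],[0,0,-5.2],[0,0,-5.2]],"angular":[[0,0,0],[0,0,0],[0,0,0],[0,0,0],[0,0,0],[0,0,0],[0,0,0],[0,0,0],[0,0,0],[0,0,0],[0,0,0]]}'
python3 chk.py 4
```

```text
time_s: 6.2
ee_pos: [0.5912, 0.0119, 0.213]
orientation: [[0.041, 0.999, -0.001], [0.999, -0.041, 0.0], [0.0, -0.001, -1.0]]
force: [-0.4, 0.5, -4.0]
finger_gap: 0.169
[0.5912 0.0119 0.213 ] [-0.4  0.5 -4. ] [-0.06 -0.09 -0.03] 6.2
bridge 330 [600.2  14.3] [62.5 99.1] 88.1 min [551. -17. 183.] max [651.  47. 196.] slope deg [ 0.  -0.4] z 188.1
tray 926 [587.3  15.8] [140.7 107.1] 87.1 min [531. -54.  95.] max [638.  87. 112.] slope deg [ 1.7 -0.8] z 102.0
green L min [-28.   7. 140.] max [698. 245. 210.]
```

View pics/side4c.png

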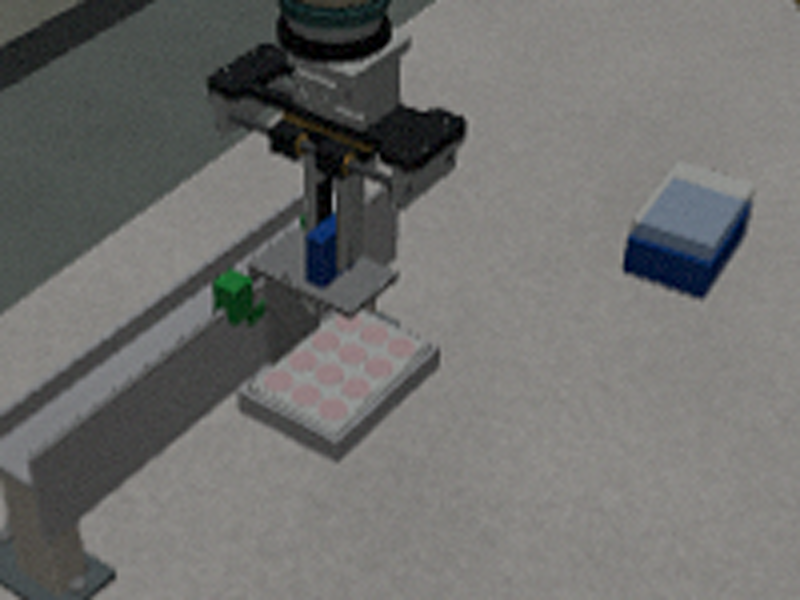

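The tongue is behind the lip with no contact force. I'll feel for the panel touching the lip by advancing in small steps, typing each one.

```bash

python3 -m inch '{"grip":[0,0,0,0],"slide":[[0.15,0,0],[0.3,0,0],[0.4,0,0],[0.4,0,0]],"angular":[[0,0,0],[0,0,0],[0,0,0],[0,0,0]]}' | grep -E "pos|force"
python3 -m inch '{"grip":[0,0,0],"slide":[[0.1,0,0],[0.1,0,0],[0.1,0,0]],"angular":[[0,0,0],[0,0,0],[0,0,0]]}' | grep -E "pos|force"
python3 -m inch '{"grip":[0,0,0],"slide":[[0.1,0,0],[0.1,0,0],[0.1,0,0]],"angular":[[0,0,0],[0,0,0],[0,0,0]]}' | grep -E "pos|force"
```

```text
ee_pos: [0.5958, 0.0119, 0.2136]
force: [-1.4, -0.0, -2.9]
ee_pos: [0.5964, 0.0119, 0.2135]
force: [0.4, -0.8, -3.1]
ee_pos: [0.5975, 0.0119, 0.2135]
force: [0.0, 0.5, -3.6]
```

```bash

python3 -m inch '{"grip":[0,0,0],"slide":[[0.1,0,0],[0.1,0,0],[0.1,0,0]],"angular":[[0,0,0],[0,0,0],[0,0,0]]}' | grep -E "pos|force"
python3 -c "
from h import *
print(telemetry.get_obs()['torque'])"
python3 -m inch '{"grip":[0,0,0],"slide":[[0.1,0,0],[0.1,0,0],[0.1,0,0]],"angular":[[0,0,0],[0,0,0],[0,0,0]]}' | grep -E "pos|force"
python3 -c "
from h import *
print(telemetry.get_obs()['torque'])"
```

```text
ee_pos: [0.5985, 0.0119, 0.2135]
force: [-0.4, -0.5, -2.8]
[-0.05979772 -0.10017638  0.04522864]
ee_pos: [0.5995, 0.0119, 0.2135]
force: [0.1, 0.0, -3.3]
[ 0.00192955 -0.08652611 -0.0526187 ]
```

```bash

python3 -m inch '{"grip":[0,0,0],"slide":[[0.1,0,0],[0.1,0,0],[0.1,0,0]],"angular":[[0,0,0],[0,0,0],[0,0,0]]}' | grep -E "pos|force"
python3 -c "
from h import *
print(telemetry.get_obs()['torque'])"
python3 -m inch '{"grip":[0,0,0],"slide":[[0.05,0,0],[0.1,0,0],[0.1,0,0]],"angular":[[0,0,0],[0,0,0],[0,0,0]]}' | grep -E "pos|force"
python3 -c "
from h import *
print(telemetry.get_obs()['torque'])"
```

```text
ee_pos: [0.5999, 0.0119, 0.2134]
force: [-2.0, -0.7, -2.6]
[-0.03530251  0.32266761 -0.04285302]
ee_pos: [0.6001, 0.012, 0.2134]
force: [-5.5, 0.1, -0.4]
[-0.00256238  1.03858931 -0.1139938 ]
```

Panel contact at TCP x of about 0.5997. I back off to about 0.5975 and lower, feeling for the seat.

```bash

python3 -m inch '{"grip":[0,0,0,0,0,0,0,0],"slide":[[-0.2,0,0],[-0.36,0,0],[-0.36,0,0],[-0.36,0,-0.2],[-0.36,0,-0.4],[-0.36,0,-0.6],[-0.36,0,-0.8],[-0.36,0,-0.8]],"angular":[[0,0,0],[0,0,0],[0,0,0],[0,0,0],[0,0,0],[0,0,0],[0,0,0],[0,0,0]]}' | grep -E "pos|force"
python3 -c "
from h import *
print(telemetry.get_obs()['torque'])"
python3 -m inch '{"grip":[0,0,0],"slide":[[0,0,-0.1],[0,0,-0.2],[0,0,-0.2]],"angular":[[0,0,0],[0,0,0],[0,0,0]]}' | grep -E "pos|force"
python3 -c "
from h import *
print(telemetry.get_obs()['torque'])"
```

```text
ee_pos: [0.5977, 0.0119, 0.205]
force: [-0.3, 0.4, -3.3]
[-0.0658205  -0.05988212 -0.01426344]
ee_pos: [0.5978, 0.0119, 0.2034]
force: [-0.0, -0.7, -4.4]
[-0.05885373 -0.07184446 -0.0194406 ]
```

```bash

for i in 1; do :; done
python3 -m inch '{"grip":[0,0,0],"slide":[[0,0,-0.1],[0,0,-0.1],[0,0,-0.1]],"angular":[[0,0,0],[0,0,0],[0,0,0]]}' | grep -E "pos|force"
python3 -c "
from h import *
print(telemetry.get_obs()['torque'])"
python3 -m inch '{"grip":[0,0,0],"slide":[[0,0,-0.1],[0,0,-0.1],[0,0,-0.1]],"angular":[[0,0,0],[0,0,0],[0,0,0]]}' | grep -E "pos|force"
python3 -c "
from h import *
print(telemetry.get_obs()['torque'])"
```

```text
ee_pos: [0.5979, 0.0119, 0.2025]
force: [0.5, 0.5, -3.2]
[-0.06185649 -0.03759727  0.00184267]
ee_pos: [0.5978, 0.0119, 0.2015]
force: [0.7, -0.1, -3.4]
[ 0.01787679 -0.06745878 -0.02406199]
```

```bash

python3 -m inch '{"grip":[0,0,0],"slide":[[0,0,-0.1],[0,0,-0.1],[0,0,-0.1]],"angular":[[0,0,0],[0,0,0],[0,0,0]]}' | grep -E "pos|force"
python3 -c "
from h import *
print(telemetry.get_obs()['torque'])"
python3 -m inch '{"grip":[0,0,0],"slide":[[0,0,-0.05],[0,0,-0.05],[0,0,-0.05]],"angular":[[0,0,0],[0,0,0],[0,0,0]]}' | grep -E "pos|force"
python3 -c "
from h import *
print(telemetry.get_obs()['torque'])"
```

```text
ee_pos: [0.598, 0.0119, 0.2009]
force: [-0.3, -0.1, 0.0]
[-0.00190246 -0.06157915  0.05482007]
ee_pos: [0.598, 0.0119, 0.2008]
force: [-3.3, -0.9, 4.5]
[ 0.01308952  0.12965206 -0.02998903]
```

Contact at TCP z 0.2009, against 0.201 predicted for the hook fully down. I check by camera before release.

```bash
python3 chk.py 5
```

```text
[0.598  0.0119 0.2008] [-3.3 -0.9  4.5] [ 0.01  0.13 -0.03] 10.75
bridge 327 [607.2  15.7] [61.5 99.6] 86.7 min [556. -17. 171.] max [656.  48. 183.] slope deg [ 0.2 -0.5] z 176.0
tray 958 [593.1  23. ] [157.2 105. ] 88.7 min [539. -56.  83.] max [647. 100.  99.] slope deg [ 1.9 -0.7] z 90.0
green L min [-31.   7. 140.] max [698. 245. 209.]
```

View pics/side5c.png

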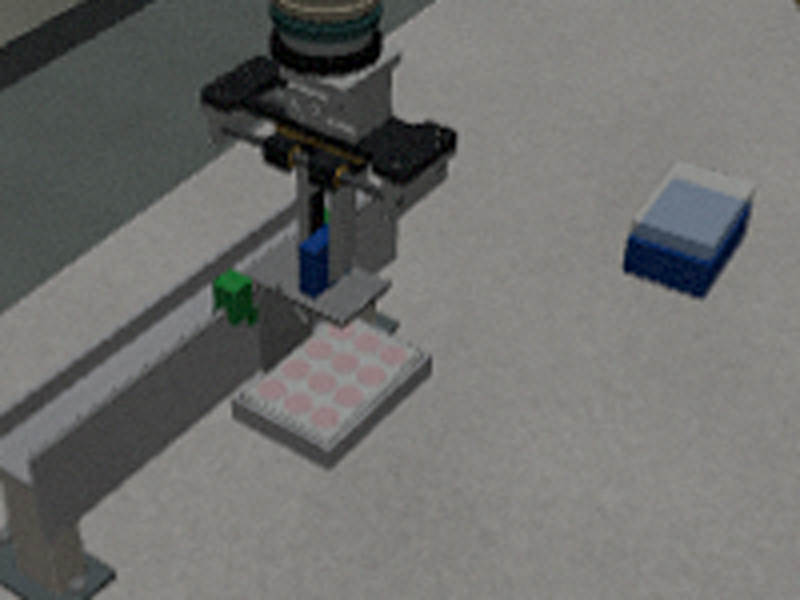

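Hook down between the blocks, level; bridge centre (607,15.7). Now I open gradually, straight in place, then retreat upwards.

```bash

python3 -m inch '{"grip":[0.19,0.21,0.23,0.26,0.3,0.4,0.5,0.5,0.5,0.5],"slide":[[0,0,0],[0,0,0],[0,0,0],[0,0,0],[0,0,0],[0,0,0],[0,0,0],[0,0,0],[0,0,0],[0,0,0]],"angular":[[0,0,0],[0,0,0],[0,0,0],[0,0,0],[0,0,0],[0,0,0],[0,0,0],[0,0,0],[0,0,0],[0,0,0]]}'
python3 -m inch '{"grip":[0.5,0.5,0.5,0.5,0.5,0.5,0.5,0.5,0.5,0.5,0.5,0.5],"slide":[[0,0,0.5],[0,0,1.5],[0,0,3],[0,0,5],[0,0,7],[0,0,9],[-2,0,12],[-5,0,14],[-9,0,15],[-13,0,15],[-15,0,15],[-15,0,15]],"angular":[[0,0,0],[0,0,0],[0,0,0],[0,0,0],[0,0,0],[0,0,0],[0,0,0],[0,0,0],[0,0,0],[0,0,0],[0,0,0],[0,0,0]]}'
sed -i 's/^tz=.*/tz,tx,ty=.0648,.598,.0119/' chk.py; python3 chk.py 6
python3 -m inch '{"grip":[0.5,0.5,0.5,0.5,0.5],"slide":[[0,0,0],[0,0,0],[0,0,0],[0,0,0],[0,0,0]],"angular":[[0,0,0],[0,0,0],[0,0,0],[0,0,0],[0,0,0]]}'|grep time
python3 chk.py 7
python3 - <<'E'
from fit import *
c,p,d=cam("top")
rep("top",p,d,[("bottle",(190,230,210,245),"",(.02,.2)),("stack",(180,235,165,210),"",(.03,.1)),("tip",(420,475,205,250),"",(.03,.1))])
E
```

```text
time_s: 11.8
ee_pos: [0.5979, 0.0119, 0.2]
orientation: [[0.041, 0.999, 0.0], [0.999, -0.041, -0.0], [-0.0, 0.0, -1.0]]
force: [0.1, -0.1, 0.7]
finger_gap: 0.499
time_s: 13.0
ee_pos: [0.4455, 0.0121, 0.3521]
orientation: [[0.041, 0.999, 0.003], [0.999, -0.041, -0.0], [-0.0, 0.003, -1.0]]
force: [0.5, 0.0, 0.3]
finger_gap: 0.501
[0.4455 0.0121 0.3521] [0.5 0.  0.3] [-0.05 -0.11  0.01] 13.0
bridge 303 [605.9   9.7] [ 74.4 103.5] 83.2 min [554. -32. 171.] max [654.  48. 185.] slope deg [ 2.4 -0.4] z 174.5
tray 836 [594.4  25. ] [158.3 101.2] 87.1 min [544. -55.  83.] max [647. 102. 100.] slope deg [ 3.  -0.4] z 88.2
green L min [-57.  22. 140.] max [657. 246. 209.]
time_s: 13.55
[0.4483 0.0119 0.3497] [ 0.4 -0.4  0.1] [-0.07 -0.11 -0.05] 13.55
bridge 316 [604.5   8.2] [ 76.9 101.1] 87.5 min [554. -32. 171.] max [656.  47. 183.] slope deg [2.4 0.2] z 174.5
tray 821 [596.1  24.5] [155.9  96. ] 87.1 min [549. -54.  83.] max [648. 100. 100.] slope deg [ 3.  -0.5] z 88.3
green L min [-43.   7. 140.] max [697. 246. 207.]
top bottle 417 mean [475.8 375.5 102.8] min [444. 352.  22.] max [508. 417. 157.] rect [475.3 384.5] [63.4 65. ] 3.6 boxcorners [[442.0, 415.0], [446.0, 350.0], [509.0, 354.0], [505.0, 419.0]]
top stack 1010 mean [601.4 398.1  53.7] min [552. 332.  30.] max [651. 468.  63.] rect [602.3 400.4] [ 85.4 129. ] 8.6 boxcorners [[550.0, 458.0], [570.0, 330.0], [654.0, 343.0], [635.0, 471.0]]
top tip 982 mean [ 464.7 -406.7   66.1] min [ 419. -473.   30.] max [ 508. -348.   78.] rect [ 464.9 -410.2] [ 84.3 122.9] 3.7 boxcorners [[419.0, -352.0], [427.0, -474.0], [511.0, -469.0], [503.0, -346.0]]
```

View pics/side7c.png

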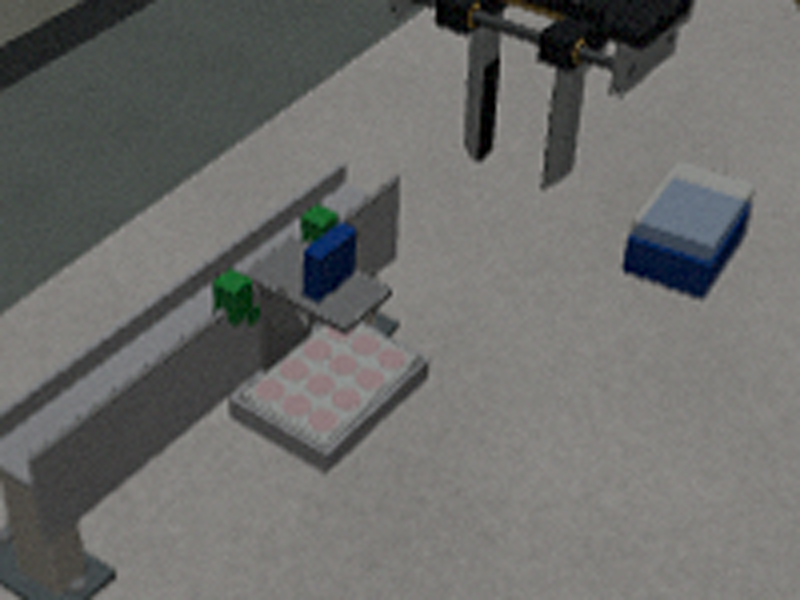

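It hangs between the blocks with about 2° of nose-down lean, which is within the 5° allowed, and it isn't moving. The bystanders haven't moved. Handing in.

```bash
python3 -c "
from plant import workorder; print(workorder.finish_job())"
```

```text
the job is handed in; nothing more can be done
None
```

The carrier is hanging on the rail's lip between the two green blocks, and I handed the job in at about 13.6 s of the 45 s. I gripped it by the blue block and lifted the hook over the lip. I found the panel's contact with the lip by touch, then lowered it until it was fully down. Only then did I open the fingers and move clear.

- **Seating:** it bottomed out at a TCP height of 0.2009 m, against 0.201 m predicted for fully seated. The side camera puts the seat within about 2 mm of the station in x and y.
- **Hang:** after release it leans about 1–2.4°, as it settled against the lip; that is within the normal 5°. Two images half a second apart show the same lean and height.
- **Forces:** the readings I took never passed about 6 N. I had no peak record.
- **Bystanders:** the bottle, tip box and plate stack measure the same as at the start, to within 1 mm.
- **Disagreements:** the two cameras differed by about 3–4 mm in absolute position. I relied on positions within one camera plus the touch contact. After release the tray and bridge outline fits were noisy because some rail pixels were mixed in, but the slopes and the picture agree.

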